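# Get the sample jar out from behind the reagent bottles and onto the balance

## Robot

A 6-joint arm with a two-finger parallel gripper is mounted at the origin on the work surface. World frame = base frame: x ahead of the robot, y to its left, z up, the work surface at z = 0. Lengths are in m, angles in rad, forces in N, time in s.
With the tool pointing down it reaches from about 0.3 to 0.775 m from the base axis. Payload 14.6 kg.
Tool frame: the origin (TCP) lies at the very end of the fingers, on their centre line; the grasp point (between the pads) lies 19 mm behind it; z points along the fingers, y is the line along which they close (so a half turn about z gives the same grasp; the last joint's range is limited). The gripper opens to 94 mm and grips with 3 to 60 N. Pads are 16 mm wide; open, the fingers measure 119 mm over their backs; the gripper's body (75 mm by 177 mm) begins 78 mm behind the grasp point.
Start: joints at [1.107, 0.3, 1.521, -0, 1.321, -0.067], TCP at [0.213, 0.507, 0.205] pointing down, gripper open.
Joint ranges: [-3.03, 3.03], [-0.79, 2.21], [0.23, 2.52], [-1.04, 4.18], [0, 3.07], [-2.55, 2.55]. Speed limits (rad/s): [2.22, 2.22, 2.57, 3.14, 3.14, 3.14].

## Interface

Orientations are given as [roll, pitch, yaw] about the fixed x, y, z axes, in that order (R = Rz(yaw) Ry(pitch) Rx(roll)).
In Python, from station import ctrl gives the robot as it stands. The module is installed in compiled form; this text tells all that it offers.
- The arm moves only by the tool play_rows, never from a script. Its argument "commands" is a list of rows, each a list of 7 numbers: the shift along the tool's x, y, z in m, then the turn, a rotation vector about the tool's x, y, z in degrees, then the closure, from -1 (fully open) to 1 (shut). A call has 1 to 20 rows; each row shifts and turns the commanded pose from where the row before left it, along the tool's axes as they then stand; what a row does not reach is not made up. A row lasts 1/12 s, in which the tool goes at most 41.7 mm and 7.16 degrees, less where a joint would pass 70% of its speed; a pose out of reach is approached as far as the arm can. A call is refused whole if a number of a shift passes 0.0417 or a number of a turn 7.16, either way. A call with a gripper value outside its range is refused whole. The fingers move at their own pace and stop on an object; "force" is the grip in N (left out, the last holds). Time passes only in rows, so rows that do not move let the fingers close. It gives the time, the measured TCP pose, the force, the opening and the grip force at its end, in the units of the state.
- ctrl.get_obs(): the state, without advancing time (a new reading comes with each control period).
- ctrl.camera(name): name is "scene" or "top" or "wrist"; returns the picture (420x560x3 uint8, blue, green, red); there is no depth.
- ctrl.camera_model(name): a dict with "fx", "fy", "cx", "cy" (pixels), "rvec" (rotation vector, rad) and "tvec" (3), from world to camera coordinates, as OpenCV has them. Camera axes: x right, y down, z forward; pixel columns grow to the right and rows downward; lengths in m; the calibration is good to about 2 mm. A picture is of the moment at which its call begins: read the wrist's pose just before it. camera_model takes no time and is no camera call; for the wrist camera it gives the pose at the moment of the call.
- ctrl.hand_in(): hands the job in; it is judged then, once.
The state is a dict: "time_s": time; "qpos": joint angles; "joint_vel": joint speeds; "tau": joint torques, N m; "ee_pos": TCP position; "eef_rot": TCP orientation; "force": force on the tool from outside, world axes, zero at the start; "moment": the same for the moment, N m; "grip_width": finger opening in m; "grip_force": force on a finger pad.
Only numpy, scipy, OpenCV 4.12 (cv2) and the standard library are available. Lean on these libraries where they do the work, as an engineer would, in place of code of your own. Each camera call takes 0.05 s, during which the arm holds its last target. There are 200 camera calls.

## Task

The squat sample jar with the black lid is hemmed in at the back of the reagent tray and is to be weighed: first take the three bottles (red, green and blue caps) out of the tray and stand them on the dark blue side mat, all three, leaving the jar where it is until then. Then set the jar in the middle of the balance's pan while the bottles wait on the mat, and finally put every bottle back in the tray exactly where it stood before. Keep everything upright, set each thing down gently without dropping or pressing it, and leave the two small jars in the front corners of the tray (orange lid, white lid) where they are.

Things in the scene. Friction and masses are not known exactly. Their poses are not given: they have to be found in the camera images.
- red_mid (a point): Reagent bottle with a red screw cap: white round body 56 mm across, 125 mm tall over all, about 220 g; the cap is 38 mm across and 24 mm high, its middle 50 mm above this point, good to grip from above. This point: on its axis, half-way up (62.5 mm above its underside); z up. It starts in any of the tray's three bottle rings, at any heading.
- green_mid (a point): Reagent bottle with a green screw cap: white round body 56 mm across, 125 mm tall over all, about 220 g; the cap is 38 mm across and 24 mm high, its middle 50 mm above this point, good to grip from above. This point: on its axis, half-way up (62.5 mm above its underside); z up. It starts in any of the tray's three bottle rings, at any heading.
- blue_mid (a point): Reagent bottle with a blue screw cap: white round body 56 mm across, 125 mm tall over all, about 220 g; the cap is 38 mm across and 24 mm high, its middle 50 mm above this point, good to grip from above. This point: on its axis, half-way up (62.5 mm above its underside); z up. It starts in any of the tray's three bottle rings, at any heading.
- sample_mid (a point): The sample jar: squat clear round jar with dark contents and a black lid, 50 mm across (glass below the lid 48 mm), 52 mm tall, about 160 g. This point: on its axis, half-way up (26 mm above its underside); z up. It starts in the tray's back row between two bottles (72 mm to either side, axis to axis), with the third 66 mm in front of it.
- amber_mid (a point): Bystander: small brown jar with an orange lid, 42 mm across, 45 mm tall, 110 g, standing in a front corner of the tray (left or right). It stays there. This point is on its axis half-way up (22.5 mm above its underside).
- white_mid (a point): Bystander: small white jar with a white lid, 42 mm across, 45 mm tall, 110 g, standing in a front corner of the tray (left or right). It stays there. This point is on its axis half-way up (22.5 mm above its underside).
- tray: Blue-grey tray fixed on the bench, 196 (x) by 236 mm (y), walls 22 mm high, floor 4 mm thick. Origin: centre of its underside, at bench height; x to its back, away from the robot, y left, z up. Thin rings printed on its floor, at x, y in mm: jar (36, 0), bottles (36, 72), (36, -72), (-30, 0), each within 2 mm; the small jars stand near (-43, 78) and (-43, -78).
- mat: The side area: dark blue ribbed rubber mat, 200 by 200 mm, 3 mm thick, fixed flat on the bench to the left or the right of the tray, empty. Origin: centre of its underside, at bench height; x and y along its edges, z up.
- pan (a point): Centre of the top face of the balance's round steel pan, 120 mm across, 62 mm above the bench; z up. The pan stands 16 mm above the white balance housing (220 by 156 mm, display towards the robot), fixed on the bench on the other side of the tray from the mat.

How it is judged:
On the way, in this order (a step that is already met when the one before it is completed fails the run):
1. all three bottles stand on the mat, let go, the jar still in its place in the tray (x of red_mid in the frame of mat between -0.095 and 0.095 m and y of red_mid in the frame of mat between -0.095 and 0.095 m and height (world z) of red_mid between 0.06 and 0.071 m and angle between each of red_mid, green_mid, blue_mid's own z axis and vertical below 0.12 rad and linear speed of each of red, green, blue below 0.03 m/s and contact force between the fingers and red below 0.1 N and x of green_mid in the frame of mat between -0.095 and 0.095 m and y of green_mid in the frame of mat between -0.095 and 0.095 m and height (world z) of green_mid between 0.06 and 0.071 m and contact force between the fingers and green below 0.1 N and x of blue_mid in the frame of mat between -0.095 and 0.095 m and y of blue_mid in the frame of mat between -0.095 and 0.095 m and height (world z) of blue_mid between 0.06 and 0.071 m and contact force between the fingers and blue below 0.1 N and distance of sample_mid from where it was at the start of the episode below 0.02 m), for 0.2 s.
2. the sample jar stands in the middle of the pan, let go, the three bottles still on the mat (horizontal distance between sample_mid and pan below 0.015 m and z of sample_mid in the frame of pan between 0.021 and 0.031 m and angle between each of sample_mid, red_mid, green_mid, blue_mid's own z axis and vertical below 0.12 rad and linear speed of each of sample, red, green, blue below 0.03 m/s and contact force between the fingers and sample below 0.1 N and x of red_mid in the frame of mat between -0.095 and 0.095 m and y of red_mid in the frame of mat between -0.095 and 0.095 m and height (world z) of red_mid between 0.06 and 0.071 m and contact force between the fingers and red below 0.1 N and x of green_mid in the frame of mat between -0.095 and 0.095 m and y of green_mid in the frame of mat between -0.095 and 0.095 m and height (world z) of green_mid between 0.06 and 0.071 m and contact force between the fingers and green below 0.1 N and x of blue_mid in the frame of mat between -0.095 and 0.095 m and y of blue_mid in the frame of mat between -0.095 and 0.095 m and height (world z) of blue_mid between 0.06 and 0.071 m and contact force between the fingers and blue below 0.1 N), for 0.2 s.
At the end, for the whole second after the job is handed in: Every bottle stands upright and at rest within 15 mm of where it stood at the start; the sample jar stands upright, at rest on the pan within 15 mm of its centre; the two small jars are within 20 mm of where they were; all let go (horizontal distance between sample_mid and pan below 0.015 m and z of sample_mid in the frame of pan between 0.021 and 0.031 m and angle between each of sample_mid, red_mid, green_mid, blue_mid's own z axis and vertical below 0.12 rad and linear speed of each of sample, red, green, blue below 0.03 m/s and contact force between the fingers and sample below 0.1 N and distance of each of red_mid, green_mid, blue_mid from where it was at the start of the episode below 0.015 m and contact force between the fingers and red below 0.1 N and contact force between the fingers and green below 0.1 N and contact force between the fingers and blue below 0.1 N and distance of each of amber_mid, white_mid from where it was at the start of the episode below 0.02 m); the robot touches nothing.
It fails at once if a bottle or a jar is tipped over (angle between any of red_mid, green_mid, blue_mid, sample_mid, amber_mid, white_mid's own z axis and vertical above 0.6 rad).
It fails at once if a small jar is pushed out of its corner (more than 20 mm) or lifted (distance of any of amber_mid, white_mid from where it was at the start of the episode above 0.02 m).
It fails at once if a bottle or the jar is dropped (falls freely at over 0.55 m/s, as from 15 mm up) ((linear speed of red above 0.55 m/s and contact force between the fingers and red below 0.1 N) or (linear speed of green above 0.55 m/s and contact force between the fingers and green below 0.1 N) or (linear speed of blue above 0.55 m/s and contact force between the fingers and blue below 0.1 N) or (linear speed of sample above 0.55 m/s and contact force between the fingers and sample below 0.1 N)).
It fails at once if the jar is pressed hard onto the balance (more than 60 N) (contact force between sample and balance above 60 N).
It also fails if it takes over 149 s, if anything falls off the work surface, if the arm or the gripper's body presses on something with over 40 N, if the wrist force passes 120 N, or if a joint passes its speed limit or range.

## Working session

There is one attempt and no reset: what is moved stays moved. The work goes in short steps, Python scripts to look and compute and a tool call to move; the robot and the scene stay as the last step left them, time stands still between calls to the robot, and variables do not carry over. Pictures are saved under pics/ and viewed, at most 14 in all, crops included, and the job is handed in when it is done.

Besides the shell and the picture viewer there is one more tool, called after "Call:" as a command line: name --pt "numbers of a row" for each row, then --argument value for the rest. play_rows: Moves the arm, as the interface text tells. Its arguments: {"type":"object","properties":{"commands":{"type":"array","items":{"type":"array","items":{"type":"number"}}},"force":{"type":"number"}},"required":["commands"]}

```bash
mkdir -p pics
python3 - <<'E'
from station import ctrl
import cv2
o=ctrl.get_obs();print(o)
for n in("top","scene"):
    cv2.imwrite(f"pics/{n}0.png",ctrl.camera(n));print(n,ctrl.camera_model(n))
E
```

```text
{'time_s': 0.0, 'qpos': array([ 1.10744519e+00,  3.00471462e-01,  1.52161395e+00, -2.63455252e-05,
        1.32071256e+00, -6.66082015e-02]), 'joint_vel': array([ 8.81920347e-04, -5.17104922e-04,  8.33155604e-04, -3.78601776e-04,
        4.52228175e-05, -3.19879428e-04]), 'tau': array([-1.33358819e-03, -5.31824470e+01, -3.52719426e+01,  7.06800004e-02,
        2.45752058e-02, -8.07385049e-05]), 'ee_pos': array([0.21241643, 0.50702111, 0.20487224]), 'eef_rot': array([-3.14038831e+00, -5.47629138e-05,  2.74485622e+00]), 'force': array([-0.2954958 , -0.08085221, -0.15525206]), 'moment': array([ 0.03790098, -0.00448768, -0.0233515 ]), 'grip_force': 0.0, 'grip_width': 0.0939745760666433}
top {'fx': 516.4778183674447, 'fy': 516.4778183674447, 'cx': 272.9471450712174, 'cy': 205.98219320049665, 'rvec': array([ 2.13933451, -2.11393255,  0.20695917]), 'tvec': array([-0.02290767,  0.56205773,  1.27092302])}
scene {'fx': 465.04073019771965, 'fy': 465.04073019771965, 'cx': 275.2333419405008, 'cy': 211.69884980655374, 'rvec': array([ 1.9112422 ,  1.19290225, -0.58687916]), 'tvec': array([-0.25643001, -0.21769199,  1.60158791])}
```

View pics/top0.png

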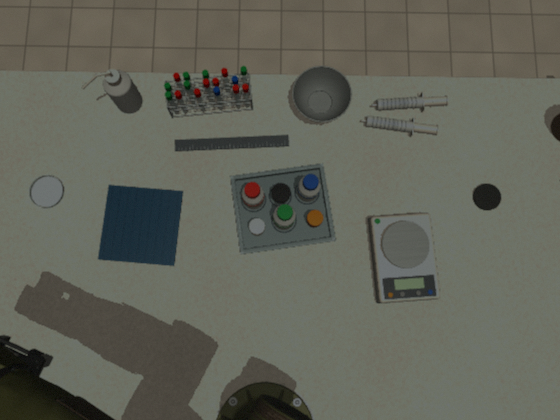

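View pics/scene0.png

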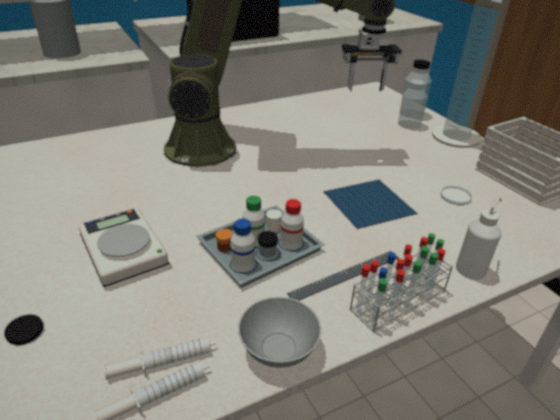

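The top view shows the red cap near (252,190), green (284,213), blue (311,182), black lid (281,193), orange (315,218) and white (257,227). The pan is near (405,244) and the mat is to the left, with corners (108,185), (183,190), (175,265) and (99,260). The scene view agrees: everything is upright.

```bash
cat > h.py <<'E'
import numpy as np, cv2
def model(m):
    R=cv2.Rodrigues(np.array(m["rvec"]))[0]; t=np.array(m["tvec"]); K=np.array([[m["fx"],0,m["cx"]],[0,m["fy"],m["cy"]],[0,0,1]]); return K,R,t
def back(m,p,z):
    K,R,t=model(m); c=-R.T@t; d=R.T@np.linalg.solve(K,[p[0],p[1],1]); return c+d*(z-c[2])/d[2]
def proj(m,P):
    K,R,t=model(m); return cv2.projectPoints(np.float64(P).reshape(-1,3),np.array(m["rvec"]),t,K,None)[0].reshape(-1,2)
def blob(img,g,tol_h,smin,vmax=255,r=14):
    hsv=cv2.cvtColor(img,cv2.COLOR_BGR2HSV); x,y=g
    h=hsv[...,0].astype(int); h0=tol_h[0]; d=np.abs((h-h0+90)%180-90)
    m=((d<tol_h[1])&(hsv[...,1]>=smin)&(hsv[...,2]<=vmax)).astype(np.uint8)
    w=np.zeros_like(m); cv2.circle(w,(int(x),int(y)),r,1,-1); m&=w
    n,l,s,c=cv2.connectedComponentsWithStats(m); i=1+np.argmax(s[1:,4]); return c[i],s[i,4]
E
python3 - <<'E'
from station import ctrl
from h import *
img=cv2.imread("pics/top0.png"); m=ctrl.camera_model("top")
P={}
for n,g,th,s,z,r in [("red",(252,190),(0,10),120,.129,14),("green",(284,213),(65,25),90,.129,14),("blue",(311,182),(112,12),130,.129,14),("orange",(315,218),(14,12),120,.049,12)]:
    c,a=blob(img,g,th,s,r=r); P[n]=back(m,c,z); print(n,c.round(1),a,P[n].round(4))
g=cv2.cvtColor(img,cv2.COLOR_BGR2GRAY)
w=np.zeros_like(g); cv2.circle(w,(280,193),13,1,-1); k=((g<40)&(w>0)).astype(np.uint8); M=cv2.moments(k,True); c=(M['m10']/M['m00'],M['m01']/M['m00']); print("jar",c,M['m00'],back(m,c,.056).round(4))
# mat
hsv=cv2.cvtColor(img,cv2.COLOR_BGR2HSV); k=((abs(hsv[...,0].astype(int)-105)<15)&(hsv[...,1]>110)).astype(np.uint8); k[:,:90]=0;k[:,195:]=0;k[:175]=0;k[280:]=0
q=cv2.boxPoints(cv2.minAreaRect(np.argwhere(k)[:,::-1].astype(np.float32)))
Q=np.array([back(m,p,.003) for p in q]);print("mat",Q.round(4).tolist(),Q.mean(0),np.linalg.norm(np.diff(Q,axis=0),axis=1))
# pan
big=cv2.resize(g[205:285,360:450],None,fx=6,fy=6,interpolation=cv2.INTER_CUBIC)
C=cv2.HoughCircles(big,cv2.HOUGH_GRADIENT,1.5,400,param1=60,param2=20,minRadius=125,maxRadius=165);c=C[0,0]/6;print(c);pc=c[:2]+[360,205];print("pan",pc,back(m,pc,.062), "r expect px",np.linalg.norm(np.diff(proj(m,[back(m,pc,.062),back(m,pc,.062)+[.06,0,0]]),axis=0)))
cv2.imwrite("pics/c1.png",cv2.resize(img[150:310,225:450],None,fx=3.5,fy=3.5,interpolation=cv2.INTER_CUBIC))
E
```

```text
red [251.8 189.5] 203 [0.5878 0.0361 0.129 ]
green [284.5 211.7] 198 [ 0.5341 -0.0436  0.129 ]
blue [310.3 181.5] 185 [ 0.6096 -0.106   0.129 ]
orange [314.4 217.8] 219 [ 0.5336 -0.1226  0.049 ]
jar (280.040625, 193.071875) 320.0 [ 0.5957 -0.034   0.056 ]
mat [[0.4282, 0.4357, 0.003], [0.6258, 0.4305, 0.003], [0.6078, 0.2278, 0.003], [0.4109, 0.2384, 0.003]] [0.51816298 0.33307552 0.003     ] [0.19773976 0.20348898 0.19717952]Traceback (most recent call last):
  File "<stdin>", line 15, in <module>
TypeError: 'NoneType' object is not subscriptable
```

Run:
```python
from station import ctrl
from h import *
img=cv2.imread("pics/top0.png"); m=ctrl.camera_model("top")
hsv=cv2.cvtColor(img,cv2.COLOR_BGR2HSV); g=hsv[...,2]
sub=g[212:305,362:446]; print(g[244,366:446:2].tolist()); print(g[208:276:2,405].tolist())
# fit: choose pan centre maximising gradient along projected rim
gx=cv2.GaussianBlur(g.astype(np.float32),(0,0),.8); a=np.linspace(0,2*np.pi,180)
best=[]
c0=back(m,(405,244),.062)
def samp(X,Y,r):
    p=proj(m,np.c_[X+r*np.cos(a),Y+r*np.sin(a),np.full(180,.062)]).astype(np.float32)
    return cv2.remap(gx,p[:,:1],p[:,1:],cv2.INTER_LINEAR).ravel()
for dx in np.arange(-.015,.0151,.001):
  for dy in np.arange(-.015,.0151,.001):
    d=samp(c0[0]+dx,c0[1]+dy,.0625)-samp(c0[0]+dx,c0[1]+dy,.0565); best.append((np.median(d),dx+c0[0],dy+c0[1]))
best.sort(reverse=True);print(best[:5])
b=best[0]; im=img.copy()
for p in proj(m,np.c_[b[1]+.06*np.cos(a),b[2]+.06*np.sin(a),np.full(180,.062)]): im[int(round(p[1])),int(round(p[0]))]=(0,0,255)
for X,Y,Z in [(.5878,.0361,.129),(.5341,-.0436,.129),(.6096,-.106,.129),(.597,-.0345,.056),(.5336,-.1226,.049)]:
    p=proj(m,[X,Y,Z])[0]; im[int(round(p[1])),int(round(p[0]))]=(255,255,255)
cv2.imwrite("pics/c1.png",cv2.resize(im[150:310,225:450],None,fx=3.5,fy=3.5,interpolation=cv2.INTER_NEAREST))
# scene-cam check of caps
ms=ctrl.camera_model("scene");s=cv2.imread("pics/scene0.png")
for n,gs,th in [("red",(293,206),(0,10)),("green",(254,203),(65,25)),("blue",(243,227),(112,12))]:
    c,ar=blob(s,gs,th,90,r=13);print(n,c.round(1),ar,back(ms,c,.1165).round(4))
print(proj(ms,[b[1],b[2],.062]))
```

```text
[110, 94, 56, 48, 95, 114, 115, 92, 79, 93, 94, 96, 96, 95, 96, 92, 94, 95, 95, 94, 95, 92, 93, 92, 92, 93, 91, 94, 95, 94, 91, 92, 114, 113, 106, 114, 113, 114, 114, 114]
[115, 114, 113, 84, 110, 114, 99, 92, 91, 93, 93, 92, 95, 94, 95, 95, 91, 93, 94, 93, 95, 94, 95, 96, 95, 93, 95, 96, 96, 98, 102, 113, 114, 115]
[(np.float32(14.756142), np.float64(0.46846640398531847), np.float64(-0.3443292244343596)), (np.float32(14.736), np.float64(0.46846640398531847), np.float64(-0.3433292244343596)), (np.float32(14.597374), np.float64(0.46846640398531847), np.float64(-0.3423292244343596)), (np.float32(14.478355), np.float64(0.46946640398531847), np.float64(-0.3423292244343596)), (np.float32(14.2612), np.float64(0.47046640398531847), np.float64(-0.3453292244343596))]
red [292.8 206.2] 204 [0.5857 0.0367 0.1165]
green [253.2 202.7] 160 [ 0.5317 -0.044   0.1165]
blue [242.1 226.5] 230 [ 0.6082 -0.1065  0.1165]
[[126.20898407 238.1776064 ]]
```

View pics/c1.png

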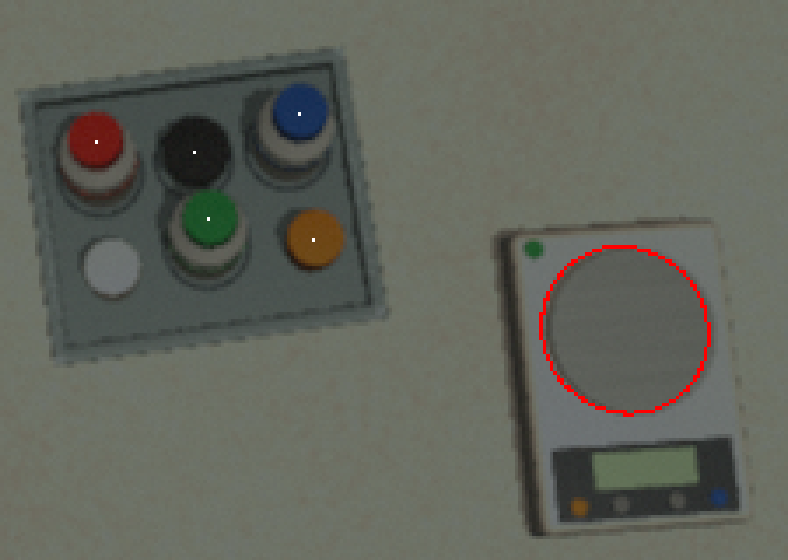

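The overlay fits. The pan is at about (0.468,-0.344), and the caps match from both cameras to 2 mm. The jar is at (0.597,-0.035). I'm squaring the tool to the world axes first.

Call:
play_rows --pt "0 0 0 0 0 -5.68 -1" --pt "0 0 0 0 0 -5.68 -1" --pt "0 0 0 0 0 -5.68 -0.4" --pt "0 0 0 0 0 -5.68 -0.4" --pt "0 0 0 0 0 0 -0.4" --pt "0 0 0 0 0 0 -0.4" --force 15

```text
time_s: 0.6
ee_pos: [0.2125, 0.5072, 0.2052]
eef_rot: [-3.141, -0.0, 3.138]
force: [0.9, -0.1, 0.3]
grip_width: 0.0707
grip_force: 0.0
```

Call:
play_rows --pt "-0.0104 -0.0131 0 0 0 0 -0.4" --pt "-0.0208 -0.0262 0 0 0 0 -0.4" --pt "-0.0208 -0.0262 0 0 0 0 -0.4" --pt "-0.0208 -0.0262 0 0 0 0 -0.4" --pt "-0.0208 -0.0262 0 0 0 0 -0.4" --pt "-0.0208 -0.0262 0 0 0 0 -0.4" --pt "-0.0208 -0.0262 0 0 0 0 -0.4" --pt "-0.0208 -0.0262 0 0 0 0 -0.4" --pt "-0.0208 -0.0262 0 0 0 0 -0.4" --pt "-0.0208 -0.0262 0 0 0 0 -0.4" --pt "-0.0208 -0.0262 0 0 0 0 -0.4" --pt "-0.0208 -0.0262 0 0 0 0 -0.4" --pt "-0.0208 -0.0262 0 0 0 0 -0.4" --pt "-0.0208 -0.0262 0 0 0 0 -0.4" --pt "-0.0208 -0.0262 0 0 0 0 -0.4" --pt "-0.0208 -0.0262 0 0 0 0 -0.4" --pt "-0.0208 -0.0262 0 0 0 0 -0.4" --pt "-0.0208 -0.0262 0 0 0 0 -0.4" --pt "-0.0104 -0.0131 0 0 0 0 -0.4" --pt "0 0 0 0 0 0 -0.4"

```text
time_s: 2.27
ee_pos: [0.588, 0.0328, 0.2047]
eef_rot: [-3.141, -0.001, 3.135]
force: [-0.6, 1.7, -0.8]
grip_width: 0.0659
grip_force: 0.0
```

Run:
```python
from station import ctrl
from h import *
m=ctrl.camera_model("wrist");o=ctrl.get_obs();im=ctrl.camera("wrist");print(o["ee_pos"],o["eef_rot"],o["time_s"])
for X,Y,Z in [(.587,.036,.129),(.533,-.0435,.129),(.609,-.106,.129),(.597,-.035,.056)]:
    p=proj(m,[X,Y,Z])[0];print(p.round(0)); cv2.drawMarker(im,tuple(int(round(v)) for v in p),(255,255,255),0,12,1)
cv2.imwrite("pics/w1.png",im)
```

```text
[0.58804555 0.03283673 0.20469396] [-3.14123939e+00 -7.07248151e-04  3.13478310e+00] 2.2667
[287. 214.]
[181. 146.]
[112. 242.]
[216. 206.]
```

View pics/w1.png

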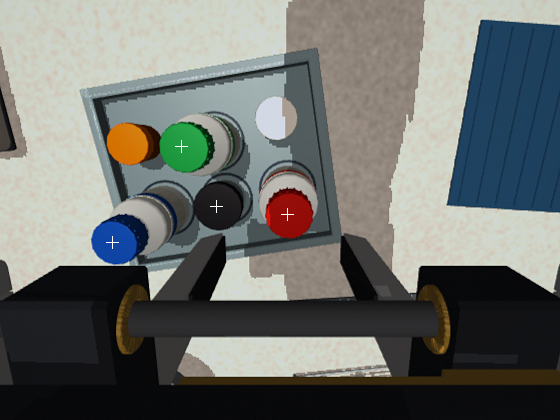

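Markers land on all three caps and the lid to within 3 px, so the positions are confirmed. Descending on red.

Call:
play_rows --pt "0 0.003 0.015 0 0 0 -0.4" --pt "0 0 0.02 0 0 0 -0.4" --pt "0 0 0.02 0 0 0 -0.4" --pt "0 0 0.02 0 0 0 -0.4" --pt "0 0 0.015 0 0 0 -0.4" --pt "0 0 0.0075 0 0 0 -0.4" --pt "0 0 0 0 0 0 -0.4" --pt "0 0 0 0 0 0 -0.4" --pt "0 0 0 0 0 0 0.6" --pt "0 0 0 0 0 0 0.6" --pt "0 0 0 0 0 0 0.6" --pt "0 0 0 0 0 0 0.6" --pt "0 0 0 0 0 0 0.6" --pt "0 0 0 0 0 0 0.6" --pt "0 0 0 0 0 0 0.6" --pt "0 0 0 0 0 0 0.6" --force 15

```text
time_s: 3.65
ee_pos: [0.587, 0.0385, 0.1083]
eef_rot: [-3.142, 0.001, 3.141]
force: [-0.5, -0.3, 3.5]
grip_width: 0.0375
grip_force: 15.0
```

Call:
play_rows --pt "0 0 -0.008 0 0 0 0.6" --pt "0 0 -0.018 0 0 0 0.6" --pt "0 0 -0.022 0 0 0 0.6" --pt "0 0 -0.022 0 0 0 0.6" --pt "0 0 -0.02 0 0 0 0.6" --pt "0 0 -0.01 0 0 0 0.6" --pt "0 0 0 0 0 0 0.6"

```text
time_s: 4.23
ee_pos: [0.5874, 0.0386, 0.2101]
eef_rot: [3.142, 0.003, 3.141]
force: [-0.1, -1.0, -1.3]
grip_width: 0.0376
grip_force: 15.0
```

Call:
play_rows --pt "0 0.008 0 0 0 0 0.6" --pt "0.001 0.016 0 0 0 0 0.6" --pt "0.001 0.022 0 0 0 0 0.6" --pt "0.001 0.025 0 0 0 0 0.6" --pt "0.001 0.025 0 0 0 0 0.6" --pt "0.001 0.025 0 0 0 0 0.6" --pt "0.001 0.025 0 0 0 0 0.6" --pt "0.001 0.025 0 0 0 0 0.6" --pt "0.001 0.025 0 0 0 0 0.6" --pt "0.001 0.025 0 0 0 0 0.6" --pt "0.001 0.025 0 0 0 0 0.6" --pt "0.001 0.025 0 0 0 0 0.6" --pt "0.001 0.025 0 0 0 0 0.6" --pt "0 0.022 0 0 0 0 0.6" --pt "0 0.016 0 0 0 0 0.6" --pt "0 0.009 0 0 0 0 0.6" --pt "0 0.004 0 0 0 0 0.6" --pt "0 0 0 0 0 0 0.6" --pt "0 0 0 0 0 0 0.6" --pt "0 0 0 0 0 0 0.6"

```text
time_s: 5.9
ee_pos: [0.5751, 0.3847, 0.2078]
eef_rot: [-3.141, -0.0, 3.14]
force: [0.2, 0.6, -2.6]
grip_width: 0.0379
grip_force: 15.0
```

Call:
play_rows --pt "0 0 0.01 0 0 0 0.6" --pt "0 0 0.02 0 0 0 0.6" --pt "0 0 0.022 0 0 0 0.6" --pt "0 0 0.02 0 0 0 0.6" --pt "0 0 0.014 0 0 0 0.6" --pt "0 0 0.008 0 0 0 0.6" --pt "0 0 0.003 0 0 0 0.6" --pt "0 0 0.0015 0 0 0 0.6" --pt "0 0 0.001 0 0 0 0.6" --pt "0 0 0 0 0 0 0.6" --pt "0 0 0 0 0 0 0.6" --pt "0 0 0 0 0 0 0.6"

```text
time_s: 6.9
ee_pos: [0.5751, 0.3857, 0.1091]
eef_rot: [3.141, 0.001, 3.141]
force: [-0.1, -0.0, -2.0]
grip_width: 0.0377
grip_force: 15.0
```

Call:
play_rows --pt "0 0 0.001 0 0 0 0.6" --pt "0 0 0.0007 0 0 0 0.6" --pt "0 0 0 0 0 0 0.6" --pt "0 0 0 0 0 0 0.6" --pt "0 0 0 0 0 0 0.6"

```text
time_s: 7.32
ee_pos: [0.5751, 0.3856, 0.1073]
eef_rot: [3.141, 0.001, 3.141]
force: [-0.9, -0.3, 4.3]
grip_width: 0.0376
grip_force: 15.0
```

Call:
play_rows --pt "0 0 0 0 0 0 -0.4" --pt "0 0 0 0 0 0 -0.4" --pt "0 0 0 0 0 0 -0.4" --pt "0 0 0 0 0 0 -0.4" --pt "0 0 0 0 0 0 -0.4" --pt "0 0 0 0 0 0 -0.4" --pt "0 0 -0.01 0 0 0 -0.4" --pt "0 0 -0.02 0 0 0 -0.4" --pt "0 0 -0.025 0 0 0 -0.4" --pt "0 0 -0.025 0 0 0 -0.4" --pt "0 0 -0.02 0 0 0 -0.4"

```text
time_s: 8.23
ee_pos: [0.5751, 0.3857, 0.2098]
eef_rot: [3.141, 0.002, 3.141]
force: [-0.3, -0.1, 0.8]
grip_width: 0.0659
grip_force: 0.0
```

Call:
play_rows --pt "0.001 -0.012 0 0 0 0 -0.4" --pt "0.002 -0.022 0 0 0 0 -0.4" --pt "0.003 -0.027 0 0 0 0 -0.4" --pt "0.003 -0.027 0 0 0 0 -0.4" --pt "0.003 -0.027 0 0 0 0 -0.4" --pt "0.003 -0.027 0 0 0 0 -0.4" --pt "0.003 -0.027 0 0 0 0 -0.4" --pt "0.003 -0.027 0 0 0 0 -0.4" --pt "0.003 -0.027 0 0 0 0 -0.4" --pt "0.003 -0.027 0 0 0 0 -0.4" --pt "0.003 -0.027 0 0 0 0 -0.4" --pt "0.003 -0.027 0 0 0 0 -0.4" --pt "0.003 -0.027 0 0 0 0 -0.4" --pt "0.003 -0.027 0 0 0 0 -0.4" --pt "0.003 -0.027 0 0 0 0 -0.4" --pt "0.001 -0.022 0 0 0 0 -0.4" --pt "0 -0.015 0 0 0 0 -0.4" --pt "0 -0.007 0 0 0 0 -0.4" --pt "0 0 0 0 0 0 -0.4" --pt "0 0 0 0 0 0 -0.4"

```text
time_s: 9.9
ee_pos: [0.5319, -0.0431, 0.2071]
eef_rot: [3.142, 0.0, 3.141]
force: [-0.1, -0.0, 0.7]
grip_width: 0.0659
grip_force: 0.0
```

Call:
play_rows --pt "-0.001 0 0.015 0 0 0 -0.4" --pt "0 0 0.02 0 0 0 -0.4" --pt "0 0 0.02 0 0 0 -0.4" --pt "0 0 0.02 0 0 0 -0.4" --pt "0 0 0.015 0 0 0 -0.4" --pt "0 0 0.009 0 0 0 -0.4" --pt "0 0 0 0 0 0 -0.4" --pt "0 0 0 0 0 0 -0.4" --pt "0 0 0 0 0 0 0.6" --pt "0 0 0 0 0 0 0.6" --pt "0 0 0 0 0 0 0.6" --pt "0 0 0 0 0 0 0.6" --pt "0 0 0 0 0 0 0.6" --pt "0 0 0 0 0 0 0.6" --pt "0 0 0 0 0 0 0.6" --pt "0 0 0 0 0 0 0.6"

```text
time_s: 11.23
ee_pos: [0.5331, -0.0434, 0.1081]
eef_rot: [-3.142, 0.001, 3.141]
force: [0.5, 0.9, 4.2]
grip_width: 0.0376
grip_force: 15.0
```

Call:
play_rows --pt "0 0 -0.008 0 0 0 0.6" --pt "0 0 -0.018 0 0 0 0.6" --pt "0 0 -0.022 0 0 0 0.6" --pt "0 0 -0.022 0 0 0 0.6" --pt "0 0 -0.02 0 0 0 0.6" --pt "0 0 -0.01 0 0 0 0.6" --pt "0 0 0 0 0 0 0.6"

```text
time_s: 11.82
ee_pos: [0.5334, -0.0436, 0.2098]
eef_rot: [-3.141, 0.003, 3.141]
force: [-0.2, 0.4, -3.3]
grip_width: 0.0379
grip_force: 15.0
```

Call:
play_rows --pt "0 0.008 0 0 0 0 0.6" --pt "0.002 0.016 0 0 0 0 0.6" --pt "0.004 0.022 0 0 0 0 0.6" --pt "0.005 0.027 0 0 0 0 0.6" --pt "0.005 0.027 0 0 0 0 0.6" --pt "0.005 0.027 0 0 0 0 0.6" --pt "0.005 0.027 0 0 0 0 0.6" --pt "0.005 0.027 0 0 0 0 0.6" --pt "0.005 0.027 0 0 0 0 0.6" --pt "0.005 0.027 0 0 0 0 0.6" --pt "0.005 0.027 0 0 0 0 0.6" --pt "0.005 0.027 0 0 0 0 0.6" --pt "0.005 0.027 0 0 0 0 0.6" --pt "0.005 0.027 0 0 0 0 0.6" --pt "0.005 0.027 0 0 0 0 0.6" --pt "0.004 0.022 0 0 0 0 0.6" --pt "0.003 0.016 0 0 0 0 0.6" --pt "0 0.012 0 0 0 0 0.6" --pt "0 0.008 0 0 0 0 0.6" --pt "0 0 0 0 0 0 0.6"

```text
time_s: 13.48
ee_pos: [0.4595, 0.3855, 0.2066]
eef_rot: [-3.141, -0.001, -3.141]
force: [-0.1, 0.4, -1.8]
grip_width: 0.0378
grip_force: 15.0
```

Call:
play_rows --pt "0 0 0 0 0 0 0.6" --pt "0 0 0 0 0 0 0.6" --pt "0 0 0 0 0 0 0.6" --pt "0 0 0.01 0 0 0 0.6" --pt "0 0 0.02 0 0 0 0.6" --pt "0 0 0.022 0 0 0 0.6" --pt "0 0 0.02 0 0 0 0.6" --pt "0 0 0.014 0 0 0 0.6" --pt "0 0 0.008 0 0 0 0.6" --pt "0 0 0.003 0 0 0 0.6" --pt "0 0 0.001 0 0 0 0.6" --pt "0 0 0 0 0 0 0.6" --pt "0 0 0 0 0 0 0.6" --pt "0 0 0 0 0 0 0.6"

```text
time_s: 14.65
ee_pos: [0.4602, 0.3848, 0.1106]
eef_rot: [3.141, 0.001, 3.141]
force: [0.6, -0.9, -3.2]
grip_width: 0.0377
grip_force: 15.0
```

Call:
play_rows --pt "0 0 0.0015 0 0 0 0.6" --pt "0 0 0.001 0 0 0 0.6" --pt "0 0 0.0007 0 0 0 0.6" --pt "0 0 0 0 0 0 0.6" --pt "0 0 0 0 0 0 0.6" --pt "0 0 0 0 0 0 0.6"

```text
time_s: 15.15
ee_pos: [0.4602, 0.3848, 0.1071]
eef_rot: [3.141, 0.001, 3.141]
force: [-0.8, 0.4, 4.8]
grip_width: 0.0379
grip_force: 15.0
```

Call:
play_rows --pt "0 0 0 0 0 0 -0.4" --pt "0 0 0 0 0 0 -0.4" --pt "0 0 0 0 0 0 -0.4" --pt "0 0 0 0 0 0 -0.4" --pt "0 0 0 0 0 0 -0.4" --pt "0 0 0 0 0 0 -0.4" --pt "0 0 -0.01 0 0 0 -0.4" --pt "0 0 -0.02 0 0 0 -0.4" --pt "0 0 -0.025 0 0 0 -0.4" --pt "0 0 -0.025 0 0 0 -0.4" --pt "0 0 -0.02 0 0 0 -0.4"

```text
time_s: 16.07
ee_pos: [0.4601, 0.3847, 0.2094]
eef_rot: [3.14, 0.002, 3.141]
force: [-0.1, 0.2, 1.2]
grip_width: 0.0657
grip_force: 0.0
```

Call:
play_rows --pt "0 -0.012 0 0 0 0 -0.4" --pt "-0.0093 -0.022 0 0 0 0 -0.4" --pt "-0.0093 -0.03 0 0 0 0 -0.4" --pt "-0.0093 -0.03 0 0 0 0 -0.4" --pt "-0.0093 -0.03 0 0 0 0 -0.4" --pt "-0.0093 -0.03 0 0 0 0 -0.4" --pt "-0.0093 -0.03 0 0 0 0 -0.4" --pt "-0.0093 -0.03 0 0 0 0 -0.4" --pt "-0.0093 -0.03 0 0 0 0 -0.4" --pt "-0.0093 -0.03 0 0 0 0 -0.4" --pt "-0.0093 -0.03 0 0 0 0 -0.4" --pt "-0.0093 -0.03 0 0 0 0 -0.4" --pt "-0.0093 -0.03 0 0 0 0 -0.4" --pt "-0.0093 -0.03 0 0 0 0 -0.4" --pt "-0.0093 -0.03 0 0 0 0 -0.4" --pt "-0.0093 -0.027 0 0 0 0 -0.4" --pt "-0.0093 -0.02 0 0 0 0 -0.4" --pt "0 -0.012 0 0 0 0 -0.4" --pt "0 -0.008 0 0 0 0 -0.4" --pt "0 0 0 0 0 0 -0.4"

```text
time_s: 17.73
ee_pos: [0.608, -0.1073, 0.2064]
eef_rot: [-3.142, -0.0, 3.14]
force: [0.1, -0.5, -0.1]
grip_width: 0.0658
grip_force: 0.0
```

Call:
play_rows --pt "0 0 0 0 0 0 -0.4" --pt "0 0 0 0 0 0 -0.4" --pt "0 0 0 0 0 0 -0.4"

```text
time_s: 17.98
ee_pos: [0.6085, -0.1054, 0.2068]
eef_rot: [3.142, 0.0, -3.141]
force: [-0.2, -0.4, -0.2]
grip_width: 0.0658
grip_force: 0.0
```

Call:
play_rows --pt "0 0 0.015 0 0 0 -0.4" --pt "0 0 0.02 0 0 0 -0.4" --pt "0 0 0.02 0 0 0 -0.4" --pt "0 0 0.02 0 0 0 -0.4" --pt "0 0 0.015 0 0 0 -0.4" --pt "0 0 0.0085 0 0 0 -0.4" --pt "0 0 0 0 0 0 -0.4" --pt "0 0 0 0 0 0 -0.4" --pt "0 0 0 0 0 0 0.6" --pt "0 0 0 0 0 0 0.6" --pt "0 0 0 0 0 0 0.6" --pt "0 0 0 0 0 0 0.6" --pt "0 0 0 0 0 0 0.6" --pt "0 0 0 0 0 0 0.6" --pt "0 0 0 0 0 0 0.6" --pt "0 0 0 0 0 0 0.6"

```text
time_s: 19.32
ee_pos: [0.6088, -0.1064, 0.1084]
eef_rot: [-3.142, 0.001, 3.141]
force: [-0.9, 2.0, 4.1]
grip_width: 0.0377
grip_force: 15.0
```

Call:
play_rows --pt "0 0 -0.008 0 0 0 0.6" --pt "0 0 -0.018 0 0 0 0.6" --pt "0 0 -0.022 0 0 0 0.6" --pt "0 0 -0.022 0 0 0 0.6" --pt "0 0 -0.02 0 0 0 0.6" --pt "0 0 -0.01 0 0 0 0.6" --pt "0 0 0 0 0 0 0.6" --pt "0 0 0 0 0 0 0.6" --pt "0 0 0 0 0 0 0.6"

```text
time_s: 20.07
ee_pos: [0.6081, -0.1064, 0.2064]
eef_rot: [3.141, -0.002, 3.141]
force: [0.4, 0.1, -1.3]
grip_width: 0.0379
grip_force: 15.0
```

Call:
play_rows --pt "0 0.008 0 0 0 0 0.6" --pt "0.006 0.016 0 0 0 0 0.6" --pt "0.006 0.022 0 0 0 0 0.6" --pt "0.006 0.027 0 0 0 0 0.6" --pt "0.006 0.027 0 0 0 0 0.6" --pt "0.006 0.027 0 0 0 0 0.6" --pt "0.006 0.027 0 0 0 0 0.6" --pt "0.006 0.027 0 0 0 0 0.6" --pt "0.006 0.027 0 0 0 0 0.6" --pt "0.006 0.027 0 0 0 0 0.6" --pt "0.006 0.027 0 0 0 0 0.6" --pt "0.006 0.027 0 0 0 0 0.6" --pt "0.006 0.027 0 0 0 0 0.6" --pt "0.006 0.025 0 0 0 0 0.6" --pt "0.006 0.018 0 0 0 0 0.6" --pt "0.006 0.013 0 0 0 0 0.6" --pt "0 0.009 0 0 0 0 0.6" --pt "0 0 0 0 0 0 0.6" --pt "0 0 0 0 0 0 0.6" --pt "0 0 0 0 0 0 0.6"

```text
time_s: 21.73
ee_pos: [0.519, 0.2737, 0.2079]
eef_rot: [-3.141, -0.0, 3.141]
force: [0.2, -0.6, -2.0]
grip_width: 0.0377
grip_force: 15.0
```

Call:
play_rows --pt "0 0 0.01 0 0 0 0.6" --pt "0 0 0.02 0 0 0 0.6" --pt "0 0 0.022 0 0 0 0.6" --pt "0 0 0.02 0 0 0 0.6" --pt "0 0 0.014 0 0 0 0.6" --pt "0 0 0.008 0 0 0 0.6" --pt "0 0 0.003 0 0 0 0.6" --pt "0 0 0.001 0 0 0 0.6" --pt "0 0 0 0 0 0 0.6" --pt "0 0 0 0 0 0 0.6" --pt "0 0 0 0 0 0 0.6"

```text
time_s: 22.65
ee_pos: [0.519, 0.2747, 0.1109]
eef_rot: [3.141, 0.001, 3.141]
force: [0.2, -0.0, -1.7]
grip_width: 0.0378
grip_force: 15.0
```

Call:
play_rows --pt "0 0 0.0015 0 0 0 0.6" --pt "0 0 0.001 0 0 0 0.6" --pt "0 0 0.001 0 0 0 0.6" --pt "0 0 0 0 0 0 0.6" --pt "0 0 0 0 0 0 0.6" --pt "0 0 0 0 0 0 0.6"

```text
time_s: 23.15
ee_pos: [0.5191, 0.2749, 0.1073]
eef_rot: [3.141, 0.001, 3.141]
force: [-0.8, 0.2, 5.6]
grip_width: 0.0377
grip_force: 15.0
```

Call:
play_rows --pt "0 0 0 0 0 0 -0.4" --pt "0 0 0 0 0 0 -0.4" --pt "0 0 0 0 0 0 -0.4" --pt "0 0 0 0 0 0 -0.4" --pt "0 0 0 0 0 0 -0.4" --pt "0 0 0 0 0 0 -0.4" --pt "0 0 -0.01 0 0 0 -0.4" --pt "0 0 -0.02 0 0 0 -0.4" --pt "0 0 -0.025 0 0 0 -0.4" --pt "0 0 -0.025 0 0 0 -0.4" --pt "0 0 -0.02 0 0 0 -0.4"

```text
time_s: 24.07
ee_pos: [0.5189, 0.2747, 0.2094]
eef_rot: [3.141, 0.002, 3.141]
force: [-0.1, 0.3, -0.1]
grip_width: 0.0661
grip_force: 0.0
```

Call:
play_rows --pt "0 -0.01 0 0 0 0 -0.6" --pt "-0.0065 -0.02 0 0 0 0 -0.6" --pt "-0.0065 -0.027 0 0 0 0 -0.6" --pt "-0.0065 -0.027 0 0 0 0 -0.6" --pt "-0.0065 -0.027 0 0 0 0 -0.6" --pt "-0.0065 -0.027 0 0 0 0 -0.6" --pt "-0.0065 -0.027 0 0 0 0 -0.6" --pt "-0.0065 -0.027 0 0 0 0 -0.6" --pt "-0.0065 -0.027 0 0 0 0 -0.6" --pt "-0.0065 -0.027 0 0 0 0 -0.6" --pt "-0.0065 -0.025 0 0 0 0 -0.6" --pt "-0.0065 -0.018 0 0 0 0 -0.6" --pt "-0.0065 -0.012 0 0 0 0 -0.6" --pt "0 -0.009 0 0 0 0 -0.6" --pt "0 0 0 0 0 0 -0.6" --pt "0 0 0 0 0 0 -0.6" --pt "0 0 0 0 0 0 -0.6" --pt "0 0 0 0 0 0 -0.6"

```text
time_s: 25.57
ee_pos: [0.5965, -0.0345, 0.2067]
eef_rot: [3.142, 0.0, -3.141]
force: [0.4, 0.1, -0.4]
grip_width: 0.0752
grip_force: 0.0
```

Run:
```python
from station import ctrl
from h import *
m=ctrl.camera_model("wrist");o=ctrl.get_obs();im=ctrl.camera("wrist");print(o["ee_pos"],o["eef_rot"],o["time_s"])
p=proj(m,[.597,-.035,.056])[0];print(p); cv2.drawMarker(im,tuple(int(round(v)) for v in p),(255,255,255),0,12,1)
s=ctrl.camera("scene")
cv2.imwrite("pics/w2.png",np.hstack([cv2.resize(im,(400,300)),cv2.resize(s[100:320,180:450],(400,326))[:300]]))
```

```text
[ 0.59646156 -0.03445187  0.20667462] [ 3.14151809e+00  8.37128461e-05 -3.14067621e+00] 25.5667
[282.08606061 197.51893809]
```

View pics/w2.png

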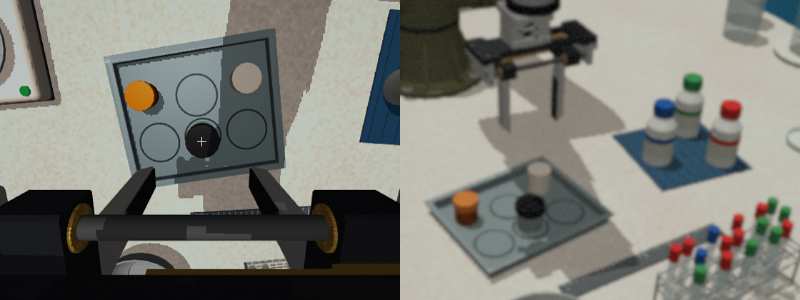

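Left: the wrist view has the marker on the black lid centre. Right: the three bottles are upright on the mat. Descending on the jar.

Call:
play_rows --pt "0 0 0.015 0 0 0 -0.6" --pt "0 0 0.025 0 0 0 -0.6" --pt "0 0 0.025 0 0 0 -0.6" --pt "0 0 0.025 0 0 0 -0.6" --pt "0 0 0.025 0 0 0 -0.6" --pt "0 0 0.025 0 0 0 -0.6" --pt "0 0 0.02 0 0 0 -0.6" --pt "0 0 0.015 0 0 0 -0.6" --pt "0 0 0.0095 0 0 0 -0.6" --pt "0 0 0 0 0 0 -0.6" --pt "0 0 0 0 0 0 -0.6" --pt "0 0 0 0 0 0 0.4" --pt "0 0 0 0 0 0 0.4" --pt "0 0 0 0 0 0 0.4" --pt "0 0 0 0 0 0 0.4" --pt "0 0 0 0 0 0 0.4" --pt "0 0 0 0 0 0 0.4" --pt "0 0 0 0 0 0 0.4" --pt "0 0 0 0 0 0 0.4"

```text
time_s: 27.25
ee_pos: [0.5969, -0.0354, 0.0226]
eef_rot: [-3.142, 0.001, 3.141]
force: [-1.5, 0.5, 5.7]
grip_width: 0.0496
grip_force: 15.0
```

Call:
play_rows --pt "0 0 -0.008 0 0 0 0.4" --pt "0 0 -0.018 0 0 0 0.4" --pt "0 0 -0.022 0 0 0 0.4" --pt "0 0 -0.022 0 0 0 0.4" --pt "0 0 -0.022 0 0 0 0.4" --pt "0 0 -0.022 0 0 0 0.4" --pt "0 0 -0.018 0 0 0 0.4" --pt "0 0 -0.01 0 0 0 0.4" --pt "0 0 0 0 0 0 0.4" --pt "0 0 0 0 0 0 0.4" --pt "0 0 0 0 0 0 0.4"

```text
time_s: 28.17
ee_pos: [0.596, -0.0354, 0.1626]
eef_rot: [3.141, -0.002, 3.141]
force: [-0.6, -0.3, -1.7]
grip_width: 0.0496
grip_force: 15.0
```

Call:
play_rows --pt "0 -0.01 0 0 0 0 0.4" --pt "0.0099 -0.018 0 0 0 0 0.4" --pt "0.0099 -0.025 0 0 0 0 0.4" --pt "0.0099 -0.025 0 0 0 0 0.4" --pt "0.0099 -0.025 0 0 0 0 0.4" --pt "0.0099 -0.025 0 0 0 0 0.4" --pt "0.0099 -0.025 0 0 0 0 0.4" --pt "0.0099 -0.025 0 0 0 0 0.4" --pt "0.0099 -0.025 0 0 0 0 0.4" --pt "0.0099 -0.025 0 0 0 0 0.4" --pt "0.0099 -0.025 0 0 0 0 0.4" --pt "0.0099 -0.022 0 0 0 0 0.4" --pt "0.0099 -0.016 0 0 0 0 0.4" --pt "0.0099 -0.011 0 0 0 0 0.4" --pt "0 -0.0065 0 0 0 0 0.4" --pt "0 0 0 0 0 0 0.4" --pt "0 0 0 0 0 0 0.4" --pt "0 0 0 0 0 0 0.4" --pt "0 0 0 0 0 0 0.4"

```text
time_s: 29.75
ee_pos: [0.4683, -0.3432, 0.1639]
eef_rot: [3.141, -0.0, -3.141]
force: [0.6, -0.2, -1.7]
grip_width: 0.0492
grip_force: 15.0
```

Run:
```python
from station import ctrl
from h import *
m=ctrl.camera_model("wrist");o=ctrl.get_obs();im=ctrl.camera("wrist");print(o["ee_pos"],o["eef_rot"],o["qpos"],o["time_s"])
a=np.linspace(0,2*np.pi,240)
for p in proj(m,np.c_[.468+.06*np.cos(a),-.344+.06*np.sin(a),np.full(240,.062)]): cv2.circle(im,tuple(int(round(v)) for v in p),1,(0,0,255),-1)
z=o["ee_pos"][2]-.0186+.052
for p in proj(m,np.c_[o["ee_pos"][0]+.025*np.cos(a),o["ee_pos"][1]+.025*np.sin(a),np.full(240,z)]): cv2.circle(im,tuple(int(round(v)) for v in p),1,(0,255,255),-1)
cv2.imwrite("pics/w3.png",im)
```

```text
[ 0.46829356 -0.34322805  0.16390022] [ 3.14140940e+00 -1.54749242e-04 -3.14082161e+00] [-6.95587406e-01  4.03139509e-01  1.48102923e+00  4.34420272e-05
  1.25766018e+00 -2.26716815e+00] 29.75
```

View pics/w3.png

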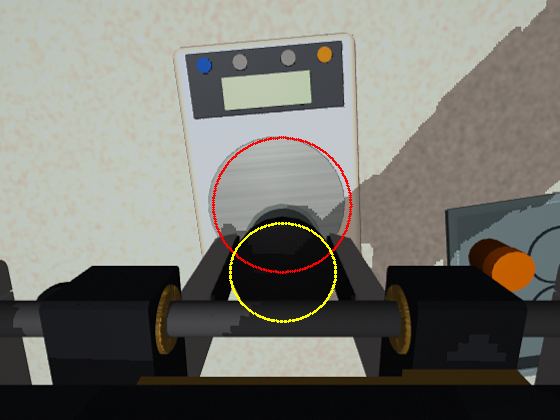

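In the wrist view the pan's edges sit near columns 209 and 346. The red circle spans 214 to 351, so the pan is about 4 mm further towards -y. I'm shifting 3 mm and lowering.

Call:
play_rows --pt "0 -0.003 0 0 0 0 0.4" --pt "0 0 0.01 0 0 0 0.4" --pt "0 0 0.018 0 0 0 0.4" --pt "0 0 0.018 0 0 0 0.4" --pt "0 0 0.015 0 0 0 0.4" --pt "0 0 0.01 0 0 0 0.4" --pt "0 0 0.006 0 0 0 0.4" --pt "0 0 0.002 0 0 0 0.4" --pt "0 0 0.001 0 0 0 0.4" --pt "0 0 0 0 0 0 0.4" --pt "0 0 0 0 0 0 0.4" --pt "0 0 0 0 0 0 0.4"

```text
time_s: 30.8
ee_pos: [0.4681, -0.3471, 0.0847]
eef_rot: [-3.141, 0.001, 3.141]
force: [-0.6, -1.0, -1.9]
grip_width: 0.0495
grip_force: 15.0
```

Call:
play_rows --pt "0 0 0.0015 0 0 0 0.4" --pt "0 0 0.001 0 0 0 0.4" --pt "0 0 0.0007 0 0 0 0.4" --pt "0 0 0.0005 0 0 0 0.4" --pt "0 0 0 0 0 0 0.4" --pt "0 0 0 0 0 0 0.4" --pt "0 0 0 0 0 0 0.4"

```text
time_s: 31.38
ee_pos: [0.4679, -0.347, 0.0806]
eef_rot: [-3.141, 0.0, 3.141]
force: [-2.0, 1.8, 4.2]
grip_width: 0.0496
grip_force: 15.0
```

Call:
play_rows --pt "0 0 0 0 0 0 -0.6" --pt "0 0 0 0 0 0 -0.6" --pt "0 0 0 0 0 0 -0.6" --pt "0 0 0 0 0 0 -0.6" --pt "0 0 0 0 0 0 -0.6" --pt "0 0 0 0 0 0 -0.6" --pt "0 0 -0.012 0 0 0 -0.6" --pt "0 0 -0.022 0 0 0 -0.6" --pt "0 0 -0.025 0 0 0 -0.6" --pt "0 0 -0.025 0 0 0 -0.6" --pt "0 0 -0.025 0 0 0 -0.6" --pt "0 0 -0.018 0 0 0 -0.6" --pt "0 0 0 0 0 0 -0.4" --pt "0 0 0 0 0 0 -0.4" --pt "0 0 0 0 0 0 -0.4"

```text
time_s: 32.63
ee_pos: [0.4675, -0.3467, 0.2067]
eef_rot: [3.141, -0.001, 3.141]
force: [0.1, 0.2, -0.5]
grip_width: 0.0657
grip_force: 0.0
```

Run:
```python
from station import ctrl
from h import *
m=ctrl.camera_model("wrist");o=ctrl.get_obs();im=ctrl.camera("wrist");print(o["ee_pos"],o["time_s"])
a=np.linspace(0,2*np.pi,240)
for r,z,c in[(.06,.062,(0,0,255)),(.025,.114,(0,255,255))]:
  for p in proj(m,np.c_[.468+r*np.cos(a),-.347+r*np.sin(a),np.full(240,z)]): cv2.circle(im,tuple(int(round(v)) for v in p),0,c,-1)
cv2.imwrite("pics/w4.png",im)
```

```text
[ 0.46752494 -0.3466676   0.20667922] 32.6333
```

View pics/w4.png

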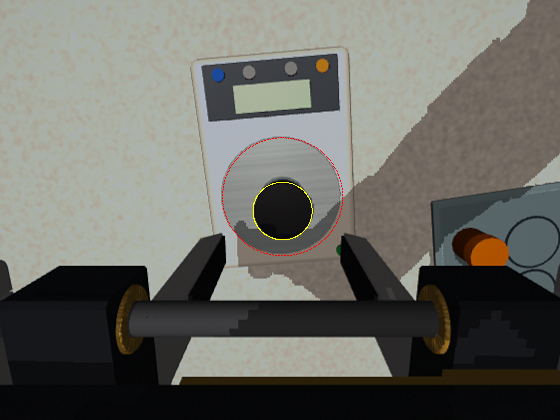

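The jar sits concentric on the pan: the overlay circles match the pan rim and the lid. Next is blue.

Call:
play_rows --pt "-0.0026 0.015 0 0 0 0 -0.4" --pt "-0.0026 0.025 0 0 0 0 -0.4" --pt "-0.0026 0.0335 0 0 0 0 -0.4" --pt "-0.0026 0.0335 0 0 0 0 -0.4" --pt "-0.0026 0.0335 0 0 0 0 -0.4" --pt "-0.0026 0.0335 0 0 0 0 -0.4" --pt "-0.0026 0.0335 0 0 0 0 -0.4" --pt "-0.0026 0.0335 0 0 0 0 -0.4" --pt "-0.0026 0.0335 0 0 0 0 -0.4" --pt "-0.0026 0.0335 0 0 0 0 -0.4" --pt "-0.0026 0.0335 0 0 0 0 -0.4" --pt "-0.0026 0.0335 0 0 0 0 -0.4" --pt "-0.0026 0.0335 0 0 0 0 -0.4" --pt "-0.0026 0.0335 0 0 0 0 -0.4" --pt "-0.0026 0.0335 0 0 0 0 -0.4" --pt "-0.0026 0.0335 0 0 0 0 -0.4" --pt "-0.0026 0.0335 0 0 0 0 -0.4" --pt "-0.0026 0.0335 0 0 0 0 -0.4" --pt "-0.0026 0.028 0 0 0 0 -0.4" --pt "-0.0026 0.018 0 0 0 0 -0.4"

```text
time_s: 34.35
ee_pos: [0.5187, 0.2781, 0.2063]
eef_rot: [-3.141, -0.002, -3.14]
force: [0.0, -0.2, -0.3]
grip_width: 0.0656
grip_force: 0.0
```

Call:
play_rows --pt "0 0 0 0 0 0 -0.4" --pt "0 0 0 0 0 0 -0.4" --pt "0 0 0 0 0 0 -0.4" --pt "0 0 0 0 0 0 -0.4" --pt "0 0 0 0 0 0 -0.4"

```text
time_s: 34.77
ee_pos: [0.52, 0.2742, 0.2075]
eef_rot: [-3.142, 0.0, 3.14]
force: [0.1, 0.2, 0.3]
grip_width: 0.0658
grip_force: 0.0
```

Call:
play_rows --pt "0.001 0.0005 0.015 0 0 0 -0.4" --pt "0 0 0.02 0 0 0 -0.4" --pt "0 0 0.02 0 0 0 -0.4" --pt "0 0 0.02 0 0 0 -0.4" --pt "0 0 0.015 0 0 0 -0.4" --pt "0 0 0.0095 0 0 0 -0.4" --pt "0 0 0 0 0 0 -0.4" --pt "0 0 0 0 0 0 -0.4" --pt "0 0 0 0 0 0 0.6" --pt "0 0 0 0 0 0 0.6" --pt "0 0 0 0 0 0 0.6" --pt "0 0 0 0 0 0 0.6" --pt "0 0 0 0 0 0 0.6" --pt "0 0 0 0 0 0 0.6" --pt "0 0 0 0 0 0 0.6" --pt "0 0 0 0 0 0 0.6"

```text
time_s: 36.1
ee_pos: [0.5192, 0.2757, 0.1082]
eef_rot: [3.141, 0.001, 3.141]
force: [-0.5, 1.4, 5.3]
grip_width: 0.0376
grip_force: 15.0
```

Call:
play_rows --pt "0 0 -0.008 0 0 0 0.6" --pt "0 0 -0.018 0 0 0 0.6" --pt "0 0 -0.022 0 0 0 0.6" --pt "0 0 -0.022 0 0 0 0.6" --pt "0 0 -0.02 0 0 0 0.6" --pt "0 0 -0.01 0 0 0 0.6" --pt "0 0 0 0 0 0 0.6" --pt "0 0 0 0 0 0 0.6" --pt "0 0 0 0 0 0 0.6"

```text
time_s: 36.85
ee_pos: [0.5185, 0.2753, 0.2063]
eef_rot: [-3.141, -0.002, 3.141]
force: [-0.8, 0.4, -2.0]
grip_width: 0.0376
grip_force: 15.0
```

Call:
play_rows --pt "0 -0.008 0 0 0 0 0.6" --pt "-0.006 -0.016 0 0 0 0 0.6" --pt "-0.006 -0.022 0 0 0 0 0.6" --pt "-0.006 -0.027 0 0 0 0 0.6" --pt "-0.006 -0.027 0 0 0 0 0.6" --pt "-0.006 -0.027 0 0 0 0 0.6" --pt "-0.006 -0.027 0 0 0 0 0.6" --pt "-0.006 -0.027 0 0 0 0 0.6" --pt "-0.006 -0.027 0 0 0 0 0.6" --pt "-0.006 -0.027 0 0 0 0 0.6" --pt "-0.006 -0.027 0 0 0 0 0.6" --pt "-0.006 -0.027 0 0 0 0 0.6" --pt "-0.006 -0.027 0 0 0 0 0.6" --pt "-0.006 -0.025 0 0 0 0 0.6" --pt "-0.006 -0.018 0 0 0 0 0.6" --pt "-0.006 -0.013 0 0 0 0 0.6" --pt "0 -0.0095 0 0 0 0 0.6" --pt "0 0 0 0 0 0 0.6" --pt "0 0 0 0 0 0 0.6" --pt "0 0 0 0 0 0 0.6"

```text
time_s: 38.52
ee_pos: [0.6086, -0.1052, 0.2077]
eef_rot: [3.141, -0.0, -3.141]
force: [-0.0, -0.4, -2.0]
grip_width: 0.0373
grip_force: 15.0
```

Call:
play_rows --pt "0 0 0.01 0 0 0 0.6" --pt "0 0 0.02 0 0 0 0.6" --pt "0 0 0.022 0 0 0 0.6" --pt "0 0 0.02 0 0 0 0.6" --pt "0 0 0.014 0 0 0 0.6" --pt "0 0 0.007 0 0 0 0.6" --pt "0 0 0.002 0 0 0 0.6" --pt "0 0 0 0 0 0 0.6" --pt "0 0 0 0 0 0 0.6" --pt "0 0 0 0 0 0 0.6"

```text
time_s: 39.35
ee_pos: [0.6093, -0.106, 0.1139]
eef_rot: [-3.141, 0.002, 3.141]
force: [-0.2, 0.1, -2.3]
grip_width: 0.0381
grip_force: 15.0
```

Call:
play_rows --pt "0 0 0.0015 0 0 0 0.6" --pt "0 0 0.001 0 0 0 0.6" --pt "0 0 0.001 0 0 0 0.6" --pt "0 0 0 0 0 0 0.6" --pt "0 0 0 0 0 0 0.6" --pt "0 0 0 0 0 0 0.6"

```text
time_s: 39.85
ee_pos: [0.6089, -0.1059, 0.1094]
eef_rot: [-3.142, -0.0, 3.141]
force: [0.3, -0.3, -1.2]
grip_width: 0.0377
grip_force: 15.0
```

Call:
play_rows --pt "0 0 0.0005 0 0 0 0.6" --pt "0 0 0 0 0 0 0.6" --pt "0 0 0 0 0 0 0.6"

```text
time_s: 40.1
ee_pos: [0.6091, -0.106, 0.1093]
eef_rot: [-3.141, 0.001, 3.141]
force: [-0.4, -0.5, 2.9]
grip_width: 0.0376
grip_force: 15.0
```

Call:
play_rows --pt "0 0 0 0 0 0 -0.4" --pt "0 0 0 0 0 0 -0.4" --pt "0 0 0 0 0 0 -0.4" --pt "0 0 0 0 0 0 -0.4" --pt "0 0 0 0 0 0 -0.4" --pt "0 0 0 0 0 0 -0.4" --pt "0 0 -0.01 0 0 0 -0.4" --pt "0 0 -0.02 0 0 0 -0.4" --pt "0 0 -0.025 0 0 0 -0.4" --pt "0 0 -0.025 0 0 0 -0.4" --pt "0 0 -0.019 0 0 0 -0.4" --pt "0 0 0 0 0 0 -0.4" --pt "0 0 0 0 0 0 -0.4"

```text
time_s: 41.18
ee_pos: [0.6092, -0.106, 0.2091]
eef_rot: [-3.141, 0.002, 3.141]
force: [0.1, 0.9, -1.6]
grip_width: 0.0658
grip_force: 0.0
```

Call:
play_rows --pt "0 0.012 0 0 0 0 -0.4" --pt "0.0093 0.022 0 0 0 0 -0.4" --pt "0.0093 0.03 0 0 0 0 -0.4" --pt "0.0093 0.03 0 0 0 0 -0.4" --pt "0.0093 0.03 0 0 0 0 -0.4" --pt "0.0093 0.03 0 0 0 0 -0.4" --pt "0.0093 0.03 0 0 0 0 -0.4" --pt "0.0093 0.03 0 0 0 0 -0.4" --pt "0.0093 0.03 0 0 0 0 -0.4" --pt "0.0093 0.03 0 0 0 0 -0.4" --pt "0.0093 0.03 0 0 0 0 -0.4" --pt "0.0093 0.03 0 0 0 0 -0.4" --pt "0.0093 0.03 0 0 0 0 -0.4" --pt "0.0093 0.03 0 0 0 0 -0.4" --pt "0.0093 0.03 0 0 0 0 -0.4" --pt "0.0093 0.027 0 0 0 0 -0.4" --pt "0.0093 0.02 0 0 0 0 -0.4" --pt "0 0.012 0 0 0 0 -0.4" --pt "0 0.008 0 0 0 0 -0.4" --pt "0 0 0 0 0 0 -0.4"

```text
time_s: 42.85
ee_pos: [0.4601, 0.3859, 0.207]
eef_rot: [-3.141, -0.001, -3.141]
force: [0.6, -0.7, -1.0]
grip_width: 0.0655
grip_force: 0.0
```

Call:
play_rows --pt "0 0 0 0 0 0 -0.4" --pt "0 0 0 0 0 0 -0.4" --pt "0 0 0 0 0 0 -0.4"

```text
time_s: 43.1
ee_pos: [0.4607, 0.3842, 0.2078]
eef_rot: [-3.141, -0.0, 3.14]
force: [-0.5, 0.7, -0.4]
grip_width: 0.0657
grip_force: 0.0
```

Call:
play_rows --pt "0 0 0.015 0 0 0 -0.4" --pt "0 0 0.02 0 0 0 -0.4" --pt "0 0 0.02 0 0 0 -0.4" --pt "0 0 0.02 0 0 0 -0.4" --pt "0 0 0.015 0 0 0 -0.4" --pt "0 0 0.01 0 0 0 -0.4" --pt "0 0 0 0 0 0 -0.4" --pt "0 0 0 0 0 0 -0.4" --pt "0 0 0 0 0 0 0.6" --pt "0 0 0 0 0 0 0.6" --pt "0 0 0 0 0 0 0.6" --pt "0 0 0 0 0 0 0.6" --pt "0 0 0 0 0 0 0.6" --pt "0 0 0 0 0 0 0.6" --pt "0 0 0 0 0 0 0.6" --pt "0 0 0 0 0 0 0.6"

```text
time_s: 44.43
ee_pos: [0.4604, 0.3852, 0.1082]
eef_rot: [3.141, 0.001, 3.141]
force: [-0.3, 0.2, 3.4]
grip_width: 0.0377
grip_force: 15.0
```

Call:
play_rows --pt "0 0 -0.008 0 0 0 0.6" --pt "0 0 -0.018 0 0 0 0.6" --pt "0 0 -0.022 0 0 0 0.6" --pt "0 0 -0.022 0 0 0 0.6" --pt "0 0 -0.02 0 0 0 0.6" --pt "0 0 -0.01 0 0 0 0.6" --pt "0 0 0 0 0 0 0.6" --pt "0 0 0 0 0 0 0.6" --pt "0 0 0 0 0 0 0.6"

```text
time_s: 45.18
ee_pos: [0.4598, 0.3848, 0.2062]
eef_rot: [-3.14, -0.002, 3.141]
force: [-0.4, -0.1, -2.4]
grip_width: 0.0375
grip_force: 15.0
```

Call:
play_rows --pt "0 -0.008 0 0 0 0 0.6" --pt "-0.002 -0.016 0 0 0 0 0.6" --pt "-0.004 -0.022 0 0 0 0 0.6" --pt "-0.005 -0.027 0 0 0 0 0.6" --pt "-0.005 -0.027 0 0 0 0 0.6" --pt "-0.005 -0.027 0 0 0 0 0.6" --pt "-0.005 -0.027 0 0 0 0 0.6" --pt "-0.005 -0.027 0 0 0 0 0.6" --pt "-0.005 -0.027 0 0 0 0 0.6" --pt "-0.005 -0.027 0 0 0 0 0.6" --pt "-0.005 -0.027 0 0 0 0 0.6" --pt "-0.005 -0.027 0 0 0 0 0.6" --pt "-0.005 -0.027 0 0 0 0 0.6" --pt "-0.005 -0.027 0 0 0 0 0.6" --pt "-0.005 -0.027 0 0 0 0 0.6" --pt "-0.004 -0.022 0 0 0 0 0.6" --pt "-0.003 -0.016 0 0 0 0 0.6" --pt "0 -0.012 0 0 0 0 0.6" --pt "0 -0.008 0 0 0 0 0.6" --pt "0 0 0 0 0 0 0.6"

```text
time_s: 46.85
ee_pos: [0.5327, -0.044, 0.2074]
eef_rot: [-3.142, -0.001, 3.14]
force: [-1.0, -0.1, -3.0]
grip_width: 0.0375
grip_force: 15.0
```

Call:
play_rows --pt "0 0 0 0 0 0 0.6" --pt "0 0 0 0 0 0 0.6" --pt "0 0 0.01 0 0 0 0.6" --pt "0 0 0.02 0 0 0 0.6" --pt "0 0 0.022 0 0 0 0.6" --pt "0 0 0.02 0 0 0 0.6" --pt "0 0 0.014 0 0 0 0.6" --pt "0 0 0.007 0 0 0 0.6" --pt "0 0 0.0025 0 0 0 0.6" --pt "0 0 0.0015 0 0 0 0.6" --pt "0 0 0 0 0 0 0.6" --pt "0 0 0 0 0 0 0.6" --pt "0 0 0 0 0 0 0.6" --pt "0 0 0 0 0 0 0.6"

```text
time_s: 48.02
ee_pos: [0.5334, -0.043, 0.1114]
eef_rot: [-3.141, 0.001, 3.141]
force: [0.1, 0.4, -3.1]
grip_width: 0.0373
grip_force: 15.0
```

Call:
play_rows --pt "0 0 0.001 0 0 0 0.6" --pt "0 0 0.001 0 0 0 0.6" --pt "0 0 0.0003 0 0 0 0.6" --pt "0 0 0 0 0 0 0.6" --pt "0 0 0 0 0 0 0.6" --pt "0 0 0 0 0 0 0.6"

```text
time_s: 48.52
ee_pos: [0.5335, -0.0429, 0.1092]
eef_rot: [-3.141, 0.001, 3.141]
force: [-1.6, 0.8, 5.5]
grip_width: 0.0375
grip_force: 15.0
```

Call:
play_rows --pt "0 0 0 0 0 0 -0.4" --pt "0 0 0 0 0 0 -0.4" --pt "0 0 0 0 0 0 -0.4" --pt "0 0 0 0 0 0 -0.4" --pt "0 0 0 0 0 0 -0.4" --pt "0 0 0 0 0 0 -0.4" --pt "0 0 -0.01 0 0 0 -0.4" --pt "0 0 -0.02 0 0 0 -0.4" --pt "0 0 -0.025 0 0 0 -0.4" --pt "0 0 -0.025 0 0 0 -0.4" --pt "0 0 -0.019 0 0 0 -0.4" --pt "0 0 0 0 0 0 -0.4" --pt "0 0 0 0 0 0 -0.4"

```text
time_s: 49.6
ee_pos: [0.5334, -0.043, 0.2087]
eef_rot: [-3.141, 0.002, 3.141]
force: [-0.3, -0.2, -0.3]
grip_width: 0.0659
grip_force: 0.0
```

Call:
play_rows --pt "-0.001 0.012 0 0 0 0 -0.4" --pt "-0.002 0.022 0 0 0 0 -0.4" --pt "-0.003 0.027 0 0 0 0 -0.4" --pt "-0.003 0.027 0 0 0 0 -0.4" --pt "-0.003 0.027 0 0 0 0 -0.4" --pt "-0.003 0.027 0 0 0 0 -0.4" --pt "-0.003 0.027 0 0 0 0 -0.4" --pt "-0.003 0.027 0 0 0 0 -0.4" --pt "-0.003 0.027 0 0 0 0 -0.4" --pt "-0.003 0.027 0 0 0 0 -0.4" --pt "-0.003 0.027 0 0 0 0 -0.4" --pt "-0.003 0.027 0 0 0 0 -0.4" --pt "-0.003 0.027 0 0 0 0 -0.4" --pt "-0.003 0.027 0 0 0 0 -0.4" --pt "-0.003 0.027 0 0 0 0 -0.4" --pt "0 0.022 0 0 0 0 -0.4" --pt "0 0.015 0 0 0 0 -0.4" --pt "0 0.007 0 0 0 0 -0.4" --pt "0 0 0 0 0 0 -0.4" --pt "0 0 0 0 0 0 -0.4"

```text
time_s: 51.27
ee_pos: [0.5749, 0.3859, 0.2067]
eef_rot: [-3.141, -0.001, -3.142]
force: [-1.1, 0.5, -0.1]
grip_width: 0.0659
grip_force: 0.0
```

Call:
play_rows --pt "0 0 0 0 0 0 -0.4" --pt "0 0 0 0 0 0 -0.4" --pt "0 0 0 0 0 0 -0.4"

```text
time_s: 51.52
ee_pos: [0.5754, 0.3853, 0.2078]
eef_rot: [3.141, 0.0, 3.14]
force: [0.7, 1.4, 1.5]
grip_width: 0.0656
grip_force: 0.0
```

Call:
play_rows --pt "0 0 0.015 0 0 0 -0.4" --pt "0 0 0.02 0 0 0 -0.4" --pt "0 0 0.02 0 0 0 -0.4" --pt "0 0 0.02 0 0 0 -0.4" --pt "0 0 0.015 0 0 0 -0.4" --pt "0 0 0.0095 0 0 0 -0.4" --pt "0 0 0 0 0 0 -0.4" --pt "0 0 0 0 0 0 -0.4" --pt "0 0 0 0 0 0 0.6" --pt "0 0 0 0 0 0 0.6" --pt "0 0 0 0 0 0 0.6" --pt "0 0 0 0 0 0 0.6" --pt "0 0 0 0 0 0 0.6" --pt "0 0 0 0 0 0 0.6" --pt "0 0 0 0 0 0 0.6" --pt "0 0 0 0 0 0 0.6"

```text
time_s: 52.85
ee_pos: [0.5754, 0.3861, 0.1084]
eef_rot: [3.141, 0.001, 3.141]
force: [-0.1, -1.6, 3.9]
grip_width: 0.0378
grip_force: 15.0
```

Call:
play_rows --pt "0 0 -0.008 0 0 0 0.6" --pt "0 0 -0.018 0 0 0 0.6" --pt "0 0 -0.022 0 0 0 0.6" --pt "0 0 -0.022 0 0 0 0.6" --pt "0 0 -0.02 0 0 0 0.6" --pt "0 0 -0.01 0 0 0 0.6" --pt "0 0 0 0 0 0 0.6" --pt "0 0 0 0 0 0 0.6" --pt "0 0 0 0 0 0 0.6"

```text
time_s: 53.6
ee_pos: [0.5748, 0.3858, 0.2062]
eef_rot: [-3.14, -0.002, 3.141]
force: [0.3, 0.2, -2.4]
grip_width: 0.0376
grip_force: 15.0
```

Call:
play_rows --pt "0 -0.008 0 0 0 0 0.6" --pt "-0.001 -0.016 0 0 0 0 0.6" --pt "-0.001 -0.022 0 0 0 0 0.6" --pt "-0.001 -0.025 0 0 0 0 0.6" --pt "-0.001 -0.025 0 0 0 0 0.6" --pt "-0.001 -0.025 0 0 0 0 0.6" --pt "-0.001 -0.025 0 0 0 0 0.6" --pt "-0.001 -0.025 0 0 0 0 0.6" --pt "-0.001 -0.025 0 0 0 0 0.6" --pt "-0.001 -0.025 0 0 0 0 0.6" --pt "-0.001 -0.025 0 0 0 0 0.6" --pt "-0.001 -0.025 0 0 0 0 0.6" --pt "-0.001 -0.025 0 0 0 0 0.6" --pt "0 -0.022 0 0 0 0 0.6" --pt "0 -0.016 0 0 0 0 0.6" --pt "0 -0.009 0 0 0 0 0.6" --pt "0 -0.006 0 0 0 0 0.6" --pt "0 0 0 0 0 0 0.6" --pt "0 0 0 0 0 0 0.6" --pt "0 0 0 0 0 0 0.6"

```text
time_s: 55.27
ee_pos: [0.5871, 0.0378, 0.2079]
eef_rot: [3.141, -0.0, -3.141]
force: [0.1, -0.7, -2.3]
grip_width: 0.0379
grip_force: 15.0
```

Call:
play_rows --pt "0 0 0.01 0 0 0 0.6" --pt "0 0 0.02 0 0 0 0.6" --pt "0 0 0.022 0 0 0 0.6" --pt "0 0 0.02 0 0 0 0.6" --pt "0 0 0.014 0 0 0 0.6" --pt "0 0 0.007 0 0 0 0.6" --pt "0 0 0.0025 0 0 0 0.6" --pt "0 0 0.0015 0 0 0 0.6" --pt "0 0 0 0 0 0 0.6" --pt "0 0 0 0 0 0 0.6" --pt "0 0 0 0 0 0 0.6" --pt "0 0 0 0 0 0 0.6"

```text
time_s: 56.27
ee_pos: [0.5874, 0.0371, 0.1116]
eef_rot: [-3.142, 0.001, 3.141]
force: [0.1, 0.2, -3.0]
grip_width: 0.0376
grip_force: 15.0
```

Call:
play_rows --pt "0 0 0.001 0 0 0 0.6" --pt "0 0 0.001 0 0 0 0.6" --pt "0 0 0.0005 0 0 0 0.6" --pt "0 0 0 0 0 0 0.6" --pt "0 0 0 0 0 0 0.6" --pt "0 0 0 0 0 0 0.6"

```text
time_s: 56.77
ee_pos: [0.5876, 0.037, 0.1094]
eef_rot: [-3.141, 0.002, 3.141]
force: [-0.3, -0.3, 5.3]
grip_width: 0.0377
grip_force: 15.0
```

Release, lift and retreat toward the mat side.

Call:
play_rows --pt "0 0 0 0 0 0 -0.4" --pt "0 0 0 0 0 0 -0.4" --pt "0 0 0 0 0 0 -0.4" --pt "0 0 0 0 0 0 -0.4" --pt "0 0 0 0 0 0 -0.4" --pt "0 0 0 0 0 0 -0.4" --pt "0 0 -0.01 0 0 0 -0.4" --pt "0 0 -0.02 0 0 0 -0.4" --pt "0 0 -0.025 0 0 0 -0.4" --pt "0 0 -0.025 0 0 0 -0.4" --pt "0 0 -0.025 0 0 0 -0.4" --pt "0 0 -0.015 0 0 0 -0.4"

```text
time_s: 57.77
ee_pos: [0.5876, 0.0371, 0.2323]
eef_rot: [-3.142, 0.004, 3.141]
force: [-0.2, 0.1, -0.5]
grip_width: 0.0654
grip_force: 0.0
```

Call:
play_rows --pt "0.005 0.012 0 0 0 0 -0.4" --pt "0.008 0.025 0 0 0 0 -0.4" --pt "0.008 0.03 0 0 0 0 -0.4" --pt "0.008 0.03 0 0 0 0 -0.4" --pt "0.008 0.03 0 0 0 0 -0.4" --pt "0.008 0.03 0 0 0 0 -0.4" --pt "0.008 0.03 0 0 0 0 -0.4" --pt "0.008 0.03 0 0 0 0 -0.4" --pt "0.008 0.03 0 0 0 0 -0.4" --pt "0.008 0.03 0 0 0 0 -0.4" --pt "0 0.02 0 0 0 0 -0.4" --pt "0 0.01 0 0 0 0 -0.4" --pt "0 0 0 0 0 0 -0.4" --pt "0 0 0 0 0 0 -0.4" --pt "0 0 0 0 0 0 -0.4" --pt "0 0 0 0 0 0 -0.4"

```text
time_s: 59.1
ee_pos: [0.5105, 0.3429, 0.2286]
eef_rot: [-3.141, -0.0, 3.14]
force: [0.4, 0.0, -0.4]
grip_width: 0.0654
grip_force: 0.0
```

Run:
```python
from station import ctrl
from h import *
im=ctrl.camera("top"); m=ctrl.camera_model("top")
cv2.imwrite("pics/f.png",cv2.resize(im[150:310,225:450],None,fx=3.5,fy=3.5,interpolation=cv2.INTER_CUBIC))
for n,g,th,s,z,r in [("red",(252,190),(0,10),120,.129,14),("green",(284,213),(65,25),90,.129,14),("blue",(311,182),(112,12),130,.129,14),("orange",(315,218),(14,12),120,.049,12)]:
    c,a=blob(im,g,th,s,r=r); print(n,c.round(1),a,back(m,c,z).round(4))
```

```text
red [252.6 189.6] 205 [0.5878 0.0342 0.129 ]
green [284.5 211.7] 200 [ 0.5342 -0.0438  0.129 ]
blue [310.6 181.7] 179 [ 0.6091 -0.1067  0.129 ]
orange [314.4 217.8] 219 [ 0.5335 -0.1227  0.049 ]
```

View pics/f.png

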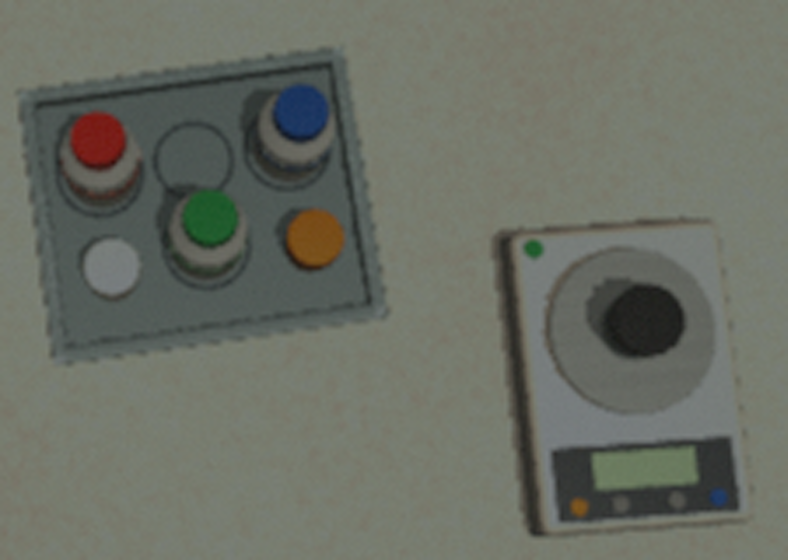

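All bottles are within 2 mm of their starting positions, and the small jars haven't moved. One parallax check of the jar on the pan, then hand-in.

Run:
```python
from station import ctrl
from h import *
m=ctrl.camera_model("top")
j=back(m,(409.3,241.1),.114);p=back(m,(405.3,244.6),.062);d=np.hypot(*(j-p)[:2]);print(j,p,d)
if d<.009: print(ctrl.hand_in())
```

```text
[ 0.46854533 -0.34625971  0.114     ] [ 0.46596042 -0.35003002  0.062     ] 0.004571320582729725
the job is handed in; nothing more can be done
None
```

The job is handed in, though no verdict came back: the jar is on the pan about 5 mm from its centre, the three bottles are back within 2 mm of where they started, and the small jars look undisturbed (orange re-measured, white checked by eye).

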